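# Nest the clamp cup and hold the offset arm level over its stand

### The job

Prepare the ribbon clamp for assembly: set the loose red cup upright into the matching metal cup on the blue stand, fully down, and let go of it. Then pick up the yellow clamp arm by its balance point and hold it level over the stand, with its heavy dark ring centred about 3 cm above the rim of the nested cups and its thin tail end over the forked rest, touching neither, and finish while still holding it there so that a colleague can fit the pin. Leave the biscuit ring, the biscuit pack and the red tape roll where they lie.

Things in the scene. Friction and masses are not known exactly. Their poses are not given: they have to be found in the camera images.
- cup_center (a point): centre (on the axis, 27 mm above the underside) of the loose red stacking cup, 54 mm tall, open upward, standing on the table, about 90 g. Its upper 24 mm is a straight cylinder 52 mm wide (grip it there, from outside); below a shoulder the lower 24 mm tapers from 44 to 39 mm at the underside. Wall 3 mm; inner floor 30 mm above the underside.
- stand_cup (a point): centre of the mouth (66 mm above the table) of the metal cup fixed on the blue stand (base plate 250x70x12 mm, fixed to the table); same shape as the red cup: mouth 46 mm wide, inner floor 24 mm below the mouth. The red cup fully nested has its underside 24 mm below this point and its rim 30 mm above it. x axis: level, towards the forked rest; z up.
- stand_fork (a point): middle of the forked rest at the other end of the blue stand, at the height of its prong tips, 81 mm above the table, 180 mm from the axis of the stand's cup along the stand's x axis; the gap between the prongs is 28 mm.
- clamp_balance (a point): balance point of the yellow clamp arm, mid-section of its bar, 22 mm above its underside. The arm lies level on the table, 0.3 to 0.6 kg. x axis: along the bar to the thin tail; z up. Bar 14 mm wide, 20 mm high (12 to 32 mm above the underside), free from 37 mm on the ring side to 107 mm on the tail side. Ring's axis (ring 48 mm across, 36 mm high, 18 mm bore) is 61 mm away at -x.
- clamp_ring (a point): centre of the clamp arm's heavy dark ring, at its underside.
- clamp_tail (a point): axis of the clamp arm's tail boss (24 mm across, 34 mm high), at its underside, 180 mm from the ring's axis.
- biscuit_ring: wrapped ring biscuit, 70 mm across, 16 mm high, bystander; origin at the centre of its underside.
- biscuit_pack3: flat brown biscuit pack 80 x 56 x 11 mm, bystander; origin at the centre of its underside.
- tape_roll: red tape roll 72 mm across, 25 mm high, bystander; origin at the centre of its underside.
- sealer: blue bag sealer standing to the right of the stand, fixed to the table: a long body, about 0.36 m, that points at the robot, with a raised lever whose knob, at the end near the robot, reaches about 0.25 m above the table; pass above or round it. Origin near its middle, on the table.

How it is judged:
By the outcome, as a careful person would: the job done as asked, in the order asked, and still so for the second after the job is handed in, while the arm keeps its last pose, push and grip.
It also fails if it takes over 58 s, if anything falls off the work surface, if the arm or the gripper's body presses on something with over 40 N, if the wrist force passes 120 N, or if a joint passes its speed limit or range.

### The arm

A 6-joint arm with a two-finger parallel gripper is mounted at the origin on a cart in front of the work surface, level with it; the furniture and walls round the work are solid. World frame = base frame: x ahead of the robot, y to its left, z up, the work surface at z = 0. Lengths are in mm, angles in rad, forces in N, time in s.
With the tool pointing down it reaches from about 350 to 875 mm from the base axis. Payload 4.2 kg.
Tool frame: the origin (TCP) lies on the centre line of the jaws, within the pads' length; the fingertips stand 25 mm ahead of it and the grasp point (between the pads) lies 6 mm ahead of it; z points along the fingers, y is the direction in which the jaws open and shut (so a half turn about z gives the same grasp; the last joint's range is limited). The gripper opens to 85 mm and grips with 20 to 120 N. Pads are 22 mm wide; open, the fingers measure 114 mm over their backs; the gripper's body (76 mm by 85 mm) begins 54 mm behind the grasp point. The pads swing forward as they close: fully open they stand 13 mm farther back than shut.
Start: joints at [1.405, 0.385, 0.008, 0, -1.194, -0.259], TCP at [257.553, 569.443, 256.312] pointing down, gripper open.
Joint ranges: [-3.14, 3.14], [-1.21, 2.06], [-1.07, 1.41], [-3.16, 2.05], [-2.99, -0.16], [-3.1, 3.1]. Speed limits (rad/s): [2.79, 2.79, 3.14, 3.14, 3.14, 3.14].

### API

Orientations are given as a unit quaternion [x, y, z, w].
In Python, from bench import arm gives the robot as it stands.
- The arm moves only by the tool drive_tool, never from a script. Its argument "plan" is a list of rows, each a list of 2 entries, a list of its own where there are three numbers: the shift along the tool's x, y, z in m, then the turn about the tool's z in degrees. A call has 1 to 12 rows; each row shifts and turns the commanded pose from where the row before left it, along the tool's axes as they then stand; what a row does not reach is not made up. A row lasts 1/8 s, in which the tool goes at most 62.5 mm and 10.7 degrees, less where a joint would pass 70% of its speed; a pose out of reach is approached as far as the arm can. A call with a gripper value outside its range is refused whole. "fingers" is the closure, from -1 (fully open) to 1 (shut), so that 0 is half open, set as the call begins (left out, the last holds). The fingers move at their own pace and stop on an object; the grip force is fixed at half the most. Time passes only in rows, so rows that do not move let the fingers close. It gives the time, the measured TCP pose, the force and the opening at its end, in the units of the state.
- arm.read_state(): the state, without advancing time (a new reading comes with each control period).
- arm.get_image(name): name is "scene" or "top" or "wrist"; returns a dict with "image" (480x640x3 uint8, red, green, blue), "K" (3x3 intrinsics, pixels), "R" (3x3) and "t" (3): a world point X has camera coordinates R X + t. Camera axes: x right, y down, z forward; pixel columns grow to the right and rows downward; lengths in mm; the calibration is good to about 2 mm. A picture is of the moment at which its call begins. There is no depth.
- arm.job_done(): hands the job in, once; it reports no verdict.
The state is a dict: "clock": time; "joints": joint angles; "joint_vel": joint speeds; "joint_efforts": joint torques, N m; "position": TCP position; "ee_rot": TCP orientation; "contact_force": force on the tool from outside, world axes, zero at the start; "wrist_torque": the same for the moment, N m; "gripper_width": finger opening in mm.
Only numpy, scipy, OpenCV 4.12 (cv2) and the standard library are available. Lean on these libraries where they do the work, as an engineer would, in place of code of your own. Each camera call takes 0.05 s, during which the arm holds its last target.

## Working session

There is one attempt and no reset: what is moved stays moved. The work goes in short steps, Python scripts to look and compute and a tool call to move; the robot and the scene stay as the last step left them, time stands still between calls to the robot, and variables do not carry over. Pictures are saved under pics/ and viewed, and the job is handed in when it is done.

Besides the shell and the picture viewer there is one more tool, called by a JSON object that holds its "fn" and its "kwargs", one argument or row to a line. drive_tool: Moves the arm, as the interface text tells. Its arguments: {"type":"object","properties":{"plan":{"type":"array"},"fingers":{"type":"number"}},"required":["plan"]}

```bash
mkdir -p pics; python3 - <<'E'
from bench import arm
import cv2,numpy as np,pickle
print(arm.read_state())
for n in("scene","top","wrist"):
    d=arm.get_image(n); pickle.dump(d,open(f'pics/{n}0.pkl','wb'))
    cv2.imwrite(f'pics/{n}0.png',d["image"][:,:,::-1])
    print(n,d["K"],d["R"],d["t"])
E
```

```text
{'clock': 0.0, 'joints': array([ 1.40460957e+00,  3.85547083e-01,  6.60166909e-03, -4.57092261e-04,
       -1.19395346e+00, -2.58585903e-01]), 'joint_vel': array([ 0.00035762, -0.00017686, -0.00135088,  0.00181014, -0.00032058,
       -0.00127776]), 'joint_efforts': array([ 2.73056839e-04, -3.92292058e+01,  1.88406783e+01,  4.18628767e+00,
       -4.69617167e-03,  5.46476912e-06]), 'position': array([257.35231178, 568.98195383, 255.22398264]), 'ee_rot': array([ 9.77512335e-01, -2.10875518e-01, -1.63642912e-04,  1.05996371e-03]), 'contact_force': array([-0.46772328,  1.29742346,  1.34741952]), 'wrist_torque': array([-0.05438607, -0.03799109,  0.03494855]), 'gripper_width': 85.56831891327565}
scene [[565.64541018   0.         316.13246883]
 [  0.         565.64541018 228.20513722]
 [  0.           0.           1.        ]] [[ 0.88989682 -0.45613713  0.00475096]
 [-0.31153677 -0.61533189 -0.72409357]
 [ 0.33320938  0.64288847 -0.68968538]] [-475.06057348  252.69630297 1477.70647025]
top [[513.30441996   0.         308.20037138]
 [  0.         513.30441996 237.81828692]
 [  0.           0.           1.        ]] [[-0.0248265  -0.99967405  0.00595294]
 [-0.98214266  0.02327938 -0.1866919 ]
 [ 0.18649247 -0.01048154 -0.98240048]] [  48.63634204  537.67970287 1136.55243696]
wrist [[357.00119553   0.         310.88900527]
 [  0.         357.00119553 236.19144876]
 [  0.           0.           1.        ]] [[-0.41302321 -0.91071675  0.00261331]
 [-0.87044441  0.39559978  0.29296304]
 [-0.26784017  0.1187258  -0.9561202 ]] [624.41985699 -40.30589632 380.56020464]
```

View pics/scene0.png

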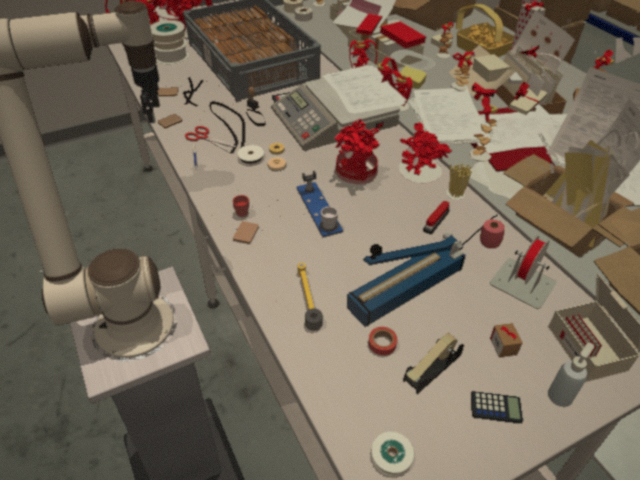

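View pics/top0.png

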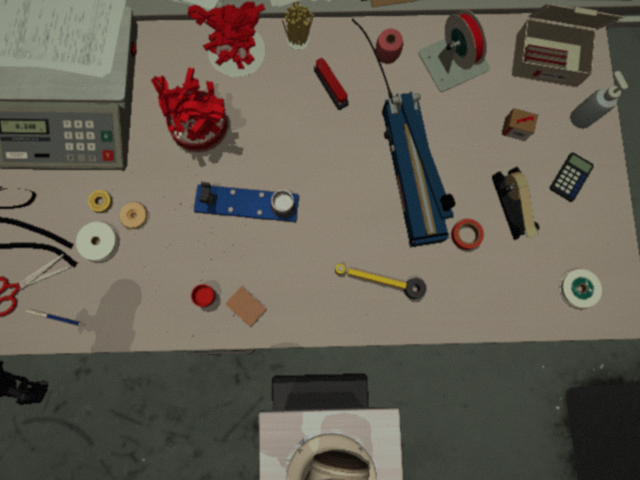

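View pics/wrist0.png

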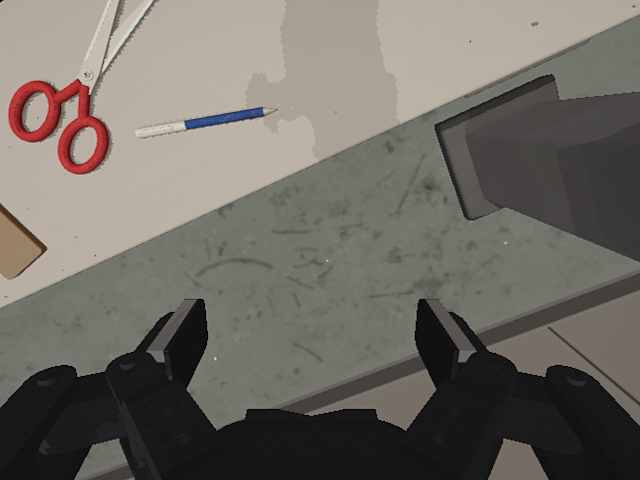

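Top view shows the red cup at (204,295), the stand's metal cup at (283,202), fork at (207,193), clamp ring at (415,288) and tail at (341,270). In the scene view they are at (241,206), (329,217), (309,182), (313,319) and (302,268). Next I measure with masks.

```bash
cat > h.py <<'E'
import cv2,numpy as np,pickle
def ray(d,u,v,z):
    r=d["R"].T@np.linalg.inv(d["K"])@np.array([u,v,1.]); c=-d["R"].T@d["t"]
    return c+(z-c[2])/r[2]*r
def proj(d,X):
    p=d["K"]@(d["R"]@np.asarray(X,float)+d["t"]); return p[:2]/p[2]
def tri(obs):
    A=np.zeros((3,3));b=np.zeros(3)
    for d,u,v in obs:
        r=d["R"].T@np.linalg.inv(d["K"])@np.array([u,v,1.]);r/=np.linalg.norm(r);c=-d["R"].T@d["t"]
        P=np.eye(3)-np.outer(r,r);A+=P;b+=P@c
    return np.linalg.solve(A,b)
E
python3 - <<'E'
from h import *
T=pickle.load(open('pics/top0.pkl','rb'));S=pickle.load(open('pics/scene0.pkl','rb'))
for n,d,boxes in(('top',T,[(170,160,330,330),(320,240,450,320)]),('scene',S,[(210,150,360,260),(280,250,340,340)])):
    for i,(a,b,c,e) in enumerate(boxes):
        im=d['image'][b:e,a:c,::-1]; k=min(800/im.shape[1],600/im.shape[0]);k=int(k)
        cv2.imwrite(f'pics/{n}_c{i}.png',cv2.resize(im,None,fx=k,fy=k,interpolation=cv2.INTER_CUBIC));print(n,i,k)
def comps(d,box,lo,hi,name,z):
    a,b,c,e=box;h=cv2.cvtColor(d['image'],cv2.COLOR_RGB2HSV)[b:e,a:c]
    m=cv2.inRange(h,lo,hi)
    cs,_=cv2.findContours(m,cv2.RETR_EXTERNAL,cv2.CHAIN_APPROX_NONE)
    for q in cs:
        if cv2.contourArea(q)<40:continue
        q=q+[a,b]; r=cv2.minAreaRect(q.astype(np.float32));print(name,cv2.contourArea(q),'box',cv2.boundingRect(q.astype(np.int32)),r,ray(d,*r[0],z).round(1))
        if 'stand' in name:
            for p in cv2.boxPoints(r): print('   ',p,ray(d,*p,z).round(1))
comps(T,(170,270,225,320),(0,150,60),(10,255,255),'redT',54)
comps(S,(225,190,255,220),(0,150,60),(10,255,255),'redS',27)
comps(T,(170,160,330,240),(100,120,60),(130,255,255),'standT',12)
comps(T,(320,240,450,320),(18,120,60),(35,255,255),'yellowT',32)
comps(S,(280,250,340,340),(18,120,60),(35,255,255),'yellowS',32)
comps(T,(380,260,450,320),(0,0,0),(180,255,95),'ringT',36)
E
```

```text
top 0 3
top 1 6
scene 0 5
scene 1 6
redT 379.5 box (191, 284, 24, 23) ((202.40003967285156, 295.20001220703125), (22.360679626464844, 21.466251373291016), 26.56505012512207) [412.  277.4  54. ]
redS 72.0 box (234, 198, 14, 12) ((240.83782958984375, 204.02703857421875), (10.52153491973877, 13.480716705322266), 80.53767395019531) [416.3 292.1  27. ]
standT 1435.5 box (211, 187, 71, 33) ((246.02972412109375, 202.70297241210938), (72.83672332763672, 26.866003036499023), 5.710593223571777) [636.  183.3  12. ]
    [208.45546 212.44554] [613.9 273.8  12. ]
    [211.12874 185.71288] [680.6 268.1  12. ]
    [283.604  192.9604] [658.3  92.1  12. ]
    [280.93073 219.69307] [591.9  99.6  12. ]
standT 155.0 box (195, 185, 15, 28) ((202.0, 198.5), (27.0, 14.0), 90.0) [649.  289.8  12. ]
    [195. 185.] [683.3 307.3  12. ]
    [209. 185.] [682.5 273.3  12. ]
    [209. 212.] [615.  272.5  12. ]
    [195. 212.] [615.8 306.2  12. ]
yellowT 356.5 box (347, 268, 60, 21) ((376.8239440917969, 278.244873046875), (60.87653350830078, 6.934115409851074), 14.470295906066895) [ 443.2 -121.2   32. ]
yellowT 77.0 box (335, 264, 11, 11) ((340.0000305175781, 269.0000305175781), (9.899494171142578, 9.899495124816895), 45.0) [466.7 -36.7  32. ]
yellowS 212.5 box (298, 263, 16, 46) ((305.1062927246094, 285.58074951171875), (46.69439697265625, 7.6609954833984375), 78.40782928466797) [ 445.7 -105.9   32. ]
ringT 422.5 box (380, 277, 47, 25) ((404.4515686035156, 283.78143310546875), (44.17304611206055, 23.67744255065918), 27.299570083618164) [ 428.4 -183.7   36. ]
```

View pics/top_c0.png

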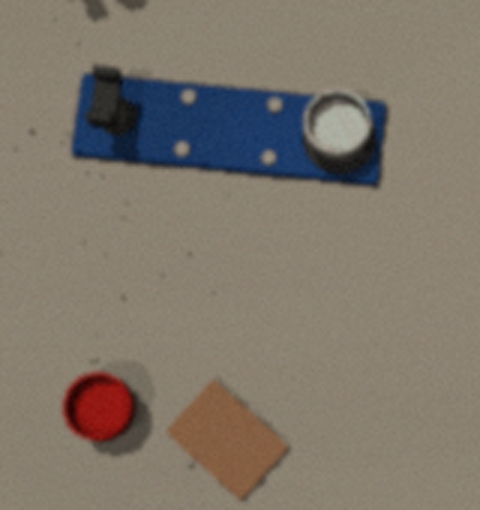

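View pics/top_c1.png

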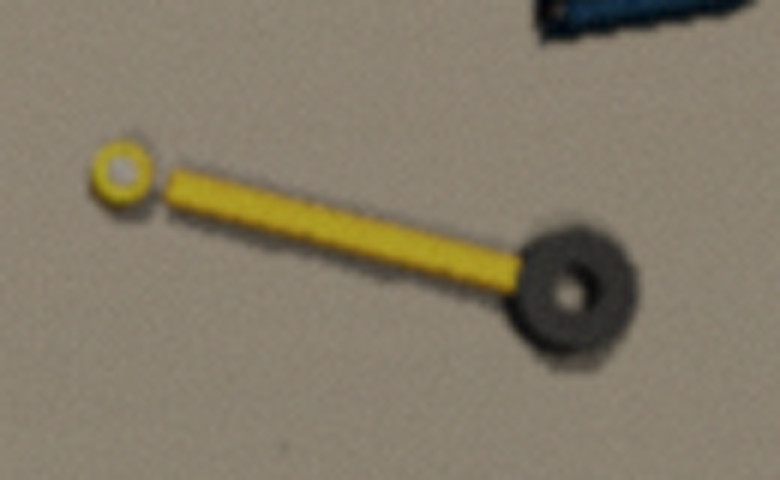

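View pics/scene_c0.png

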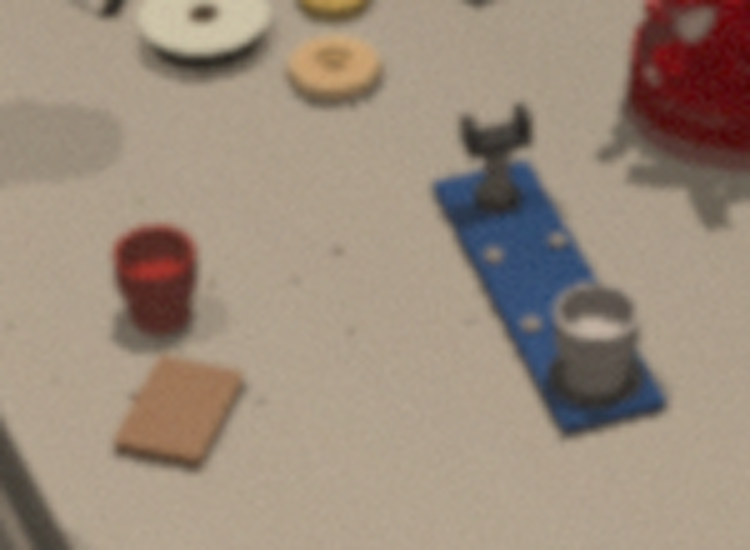

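View pics/scene_c1.png

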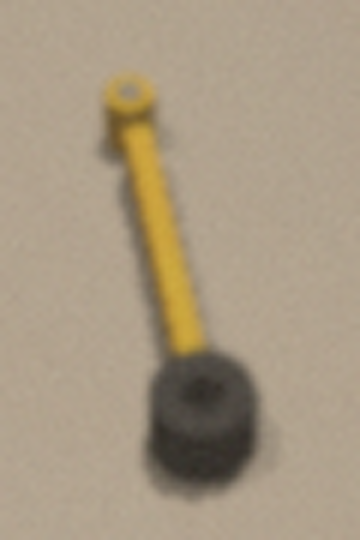

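```bash
python3 - <<'E'
from h import *
T=pickle.load(open('pics/top0.pkl','rb'));S=pickle.load(open('pics/scene0.pkl','rb'))
f=lambda a,b,k,u,v:(a+(u+.5)/k-.5,b+(v+.5)/k-.5)
c0=lambda u,v:f(170,160,3,u,v);c1=lambda u,v:f(320,240,6,u,v)
s0=lambda u,v:f(210,150,5,u,v);s1=lambda u,v:f(280,250,6,u,v)
for n,t,s,z in(('red',c0(99,406),s0(155,253),54),('cup',c0(338,127),s0(596,310),66),('ring',c1(574,288),s1(203,390),36),('tail',c1(122,173),s1(130,95),34)):
    print(n,ray(T,*t,z).round(1),ray(S,*s,z).round(1),tri([(T,*t),(S,*s)]).round(1))
print('plate',[ray(T,*c0(*p),12).round(1) for p in((83,74),(387,101),(379,185),(72,156))])
h=cv2.cvtColor(T['image'],cv2.COLOR_RGB2HSV)
print('fork S prongs',[ray(S,*s0(*p),81).round(1) for p in((467,117),(522,107))])
print('pack', [ray(T,*c0(*p),11).round(1) for p in((217,380),(288,450),(243,499),(168,430))])
E
```

```text
red [412.5 276.8  54. ] [413.  279.4  54. ] [412.1 276.3  56.8]
cup [621.4  93.4  66. ] [626.2  97.2  66. ] [621.9  92.8  70.6]
ring [ 419.1 -208.    36. ] [ 419.9 -206.6   36. ] [ 419.1 -207.7   37.7]
tail [467.9 -36.4  34. ] [468.2 -36.1  34. ] [467.9 -36.4  34.4]
plate [array([684.9, 301.6,  12. ]), array([656.5,  55.6,  12. ]), array([587. ,  63.5,  12. ]), array([616.7, 309.4,  12. ])]
fork S prongs [array([631.4, 283.5,  81. ]), array([667.6, 276.9,  81. ])]
pack [array([434. , 193.4,  11. ]), array([378.4, 138.4,  11. ]), array([341.7, 173.4,  11. ]), array([396.1, 231.4,  11. ])]
```

```bash
cat >> h.py <<'E'
from scipy.spatial.transform import Rotation as Ro
def delta(target,phi=None):
    from bench import arm
    s=arm.read_state();M=Ro.from_quat(s['ee_rot']).as_matrix()
    cur=np.degrees(np.arctan2(M[1,0],M[0,0]))
    d=M.T@(np.array(target)-s['position'])
    print('pos',s['position'].round(1),'phi %.2f'%cur,'tilt',M[:,2].round(4),'F',s['contact_force'].round(1),'w %.1f'%s['gripper_width'],'t',s['clock'])
    print('tool delta mm',d.round(1),'turn',None if phi is None else round(cur-phi,2))
def cam(name,tag):
    from bench import arm
    d=arm.get_image(name);pickle.dump(d,open(f'pics/{tag}.pkl','wb'));cv2.imwrite(f'pics/{tag}.png',d['image'][:,:,::-1]);return d
E
python3 - <<'E'
from h import *
delta([412,278,200],-96.75)
W=pickle.load(open('pics/wrist0.pkl','rb'));
M=Ro.from_quat([.97751,-.210875,-.00016,.00106]).as_matrix()
c=-W['R'].T@W['t'];print('cam in tool',M.T@(c-[257.35,569,255.2]),'R cam->tool',(M.T@W['R'].T).round(3))
E
```

```text
pos [257.4 569.1 255.5] phi -24.34 tilt [-5.0e-04 -1.5e-03 -1.0e+00] F [-0.6  0.3 -0.3] w 85.6 t 0.15
tool delta mm [260.8 201.4  55.9] turn 72.41
cam in tool [  73.60697759   -0.5925154  -118.82929348] R cam->tool [[-0.001 -0.956 -0.293]
 [ 1.    -0.001  0.   ]
 [-0.    -0.293  0.956]]
```

{"fn": "drive_tool", "kwargs": {
  "plan": [
    [[0.029,0.0224,0],0],
    [[0.029,0.0224,0],0],
    [[0.029,0.0224,0],0],
    [[0.029,0.0224,0],0],
    [[0.029,0.0224,0],0],
    [[0.029,0.0224,0],0],
    [[0.029,0.0224,0],0],
    [[0.029,0.0224,0],0],
    [[0.029,0.0224,0],0]
  ],
  "fingers": -1
}}

```text
clock: 1.27
position: [412.5, 277.0, 256.2]
ee_rot: [0.978, -0.211, -0.0, 0.0]
contact_force: [-0.1, 0.1, 0.4]
gripper_width: 85.5
```

{"fn": "drive_tool", "kwargs": {
  "plan": [
    [[0,0,0.007],9.05],
    [[0,0,0.007],9.05],
    [[0,0,0.007],9.05],
    [[0,0,0.007],9.05],
    [[0,0,0.007],9.05],
    [[0,0,0.007],9.05],
    [[0,0,0.007],9.05],
    [[0,0,0.007],9.05],
    [[0,0,0],0]
  ]
}}

```text
clock: 2.4
position: [411.9, 277.8, 199.7]
ee_rot: [-0.665, 0.747, -0.0, -0.001]
contact_force: [0.0, 0.1, 0.8]
gripper_width: 85.1
```

```bash
python3 - <<'E'
from h import *
delta([412,278,200],-96.75)
cam('wrist','w1')
E
```

```text
pos [411.9 277.8 199.7] phi -96.64 tilt [-0.0012 -0.0013 -1.    ] F [0.  0.1 0.8] w 85.1 t 2.4
tool delta mm [-0.2 -0.1 -0.3] turn 0.11
```

View pics/w1.png

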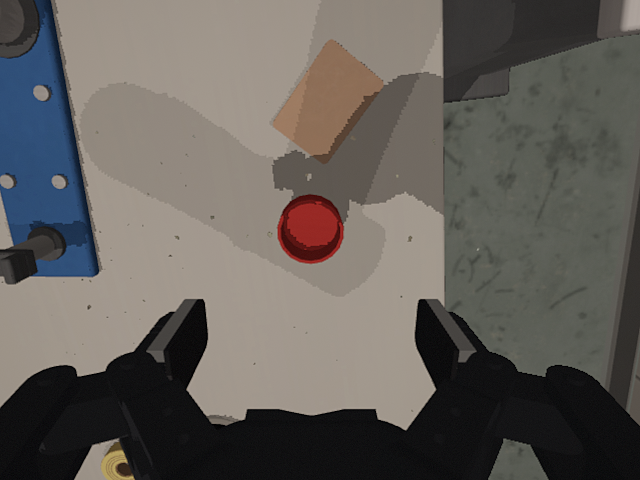

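The wrist view shows the cup at about (311,229) and centred between the jaws. The pack is clear of the finger paths, with its near corner at (323,162).

```bash
python3 - <<'E'
from h import *
d=pickle.load(open('pics/w1.pkl','rb'));h=cv2.cvtColor(d['image'],cv2.COLOR_RGB2HSV)
m=cv2.inRange(h,(0,170,60),(8,255,255))|cv2.inRange(h,(172,170,60),(180,255,255));m[:180]=0;m[280:]=0
cs,_=cv2.findContours(m,cv2.RETR_EXTERNAL,cv2.CHAIN_APPROX_NONE);q=max(cs,key=cv2.contourArea)
e=cv2.fitEllipse(cv2.convexHull(q));print(e,cv2.boundingRect(q),ray(d,*e[0],54))
r=ray(d,*e[0],54);delta([r[0],r[1],53],-96.75)
E
```

```text
((310.0887451171875, 228.94869995117188), (65.1087646484375, 68.44026947021484), 1.0550917387008667) (278, 195, 65, 68) [411.55840973 278.81427271  54.        ]
pos [412.2 278.1 200.1] phi -96.59 tilt [-5.e-04 -6.e-04 -1.e+00] F [-0.2 -0.1 -0.5] w 85.4 t 2.45
tool delta mm [ -0.8   0.6 147.1] turn 0.16
```

{"fn": "drive_tool", "kwargs": {
  "plan": [
    [[-0.001,0.0005,0.025],0.15],
    [[0,0,0.025],0],
    [[0,0,0.025],0],
    [[0,0,0.025],0],
    [[0,0,0.025],0],
    [[0,0,0.012],0],
    [[0,0,0.01],0],
    [[0,0,0],0]
  ]
}}

```text
clock: 3.45
position: [411.9, 279.2, 53.2]
ee_rot: [-0.664, 0.748, -0.0, -0.0]
contact_force: [0.2, -0.1, 0.7]
gripper_width: 85.5
```

{"fn": "drive_tool", "kwargs": {
  "plan": [
    [[0,0,0],0],
    [[0,0,0],0],
    [[0,0,0],0],
    [[0,0,0],0],
    [[0,0,0],0],
    [[0,0,0],0],
    [[0,0,0],0],
    [[0,0,0],0]
  ],
  "fingers": 1
}}

```text
clock: 4.45
position: [412.3, 279.7, 54.6]
ee_rot: [-0.664, 0.748, 0.0, 0.001]
contact_force: [-0.6, -1.0, 5.1]
gripper_width: 50.8
```

```bash
python3 - <<'E'
from h import *
delta([411.5,278,53],-96.75)
cam('wrist','w2')
E
```

```text
pos [412.3 279.7  54.6] phi -96.85 tilt [ 0.0013  0.0012 -1.    ] F [-0.6 -1.   5.1] w 50.8 t 4.45
tool delta mm [1.8 0.6 1.6] turn -0.1
```

View pics/w2.png

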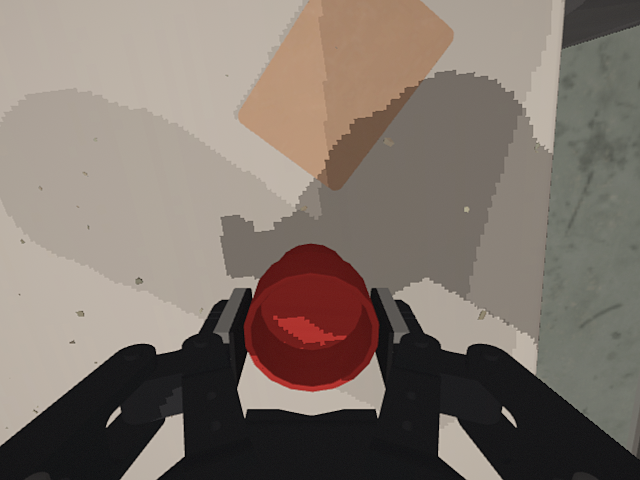

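{"fn": "drive_tool", "kwargs": {
  "plan": [
    [[0,0,-0.01],0],
    [[0,0,-0.02],0],
    [[0,0,-0.03],0],
    [[0,0,-0.03],0],
    [[0,0,-0.03],0],
    [[0,0,-0.01],0],
    [[0,0,0],0]
  ]
}}

```text
clock: 5.38
position: [411.7, 279.2, 183.6]
ee_rot: [-0.663, 0.748, 0.0, 0.0]
contact_force: [0.7, -0.6, -1.2]
gripper_width: 50.9
```

```bash
python3 - <<'E'
from h import *
delta([626,175,184],-96.75)
E
```

```text
pos [411.7 279.2 183.6] phi -96.90 tilt [ 3.e-04  1.e-03 -1.e+00] F [ 0.7 -0.6 -1.2] w 50.9 t 5.375
tool delta mm [  77.7 -225.3   -0.5] turn -0.15
```

{"fn": "drive_tool", "kwargs": {
  "plan": [
    [[0.005,-0.015,0],0],
    [[0.01,-0.03,0],0],
    [[0.012,-0.035,0],0],
    [[0.012,-0.035,0],0],
    [[0.012,-0.035,0],0],
    [[0.012,-0.035,0],0],
    [[0.01,-0.03,0],0],
    [[0.005,-0.01,0],-0.15],
    [[0,0,0],0]
  ]
}}

```text
clock: 6.5
position: [625.8, 173.8, 181.6]
ee_rot: [-0.664, 0.748, 0.0, -0.001]
contact_force: [-0.6, -0.1, -0.8]
gripper_width: 50.8
```

```bash
python3 - <<'E'
from h import *
delta([626,95,100],-96.75)
cam('wrist','w3')
E
```

```text
pos [625.8 173.8 181.6] phi -96.83 tilt [-0.0027 -0.0012 -1.    ] F [-0.6 -0.1 -0.8] w 50.8 t 6.5
tool delta mm [78.1 -9.7 81.7] turn -0.08
```

View pics/w3.png

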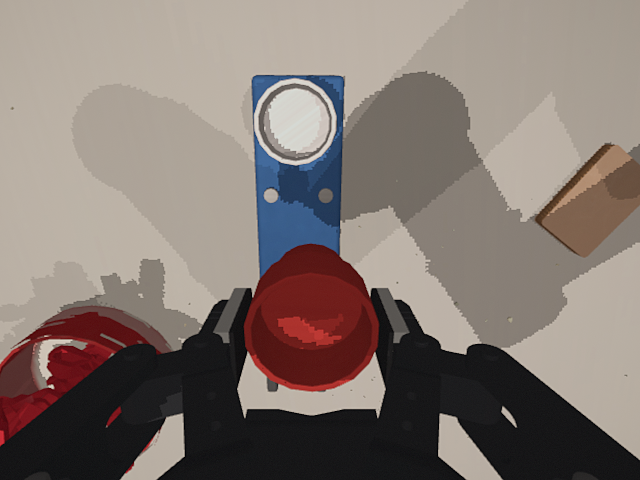

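The metal cup rim is centred at about (295,121), with the held cup's rim at about (312,331).

```bash
python3 - <<'E'
from h import *
d=pickle.load(open('pics/w3.pkl','rb'));h=cv2.cvtColor(d['image'],cv2.COLOR_RGB2HSV)
# outer rim: non-background bright ring: sample via radial edges
g=cv2.cvtColor(d['image'],cv2.COLOR_RGB2GRAY)
crop=d['image'][60:190,230:360,::-1];cv2.imwrite('pics/w3c.png',cv2.resize(crop,None,fx=4,fy=4,interpolation=cv2.INTER_CUBIC))
m=cv2.inRange(h,(0,0,150),(180,60,255));m[:70]=0;m[172:]=0;m[:,:250]=0;m[:,340:]=0
n,l,s,c=cv2.connectedComponentsWithStats(m);print(s)
mm=np.zeros_like(m)
for i in range(1,n):
    if s[i,4]>100: print(i,s[i],c[i])
cx,cy=295,121;
b=cv2.inRange(h,(100,100,20),(130,255,255))
# red rim
r=cv2.inRange(h,(0,120,40),(10,255,255))|cv2.inRange(h,(170,120,40),(180,255,255))
r[:235]=0;r[395:]=0;r[:,:240]=0;r[:,385:]=0
q=max(cv2.findContours(r,cv2.RETR_EXTERNAL,cv2.CHAIN_APPROX_NONE)[0],key=cv2.contourArea)
low=np.array([p for p in q[:,0] if p[1]>335]);e=cv2.fitEllipse(low);print('red low arc',e,cv2.boundingRect(q))
# plate edges
for y in(100,140,180,220,240):
    xs=np.where(b[y,240:360])[0];print(y,xs.min()+240 if len(xs) else None,xs.max()+240 if len(xs) else None)
E
```

```text
[[     0      0    640    480 301850]
 [   250     70     90    102    732]
 [   254     78     82     87   1215]
 [   264     88     66     66   3394]
 [   305    154      3      2      6]
 [   296    156      1      2      2]
 [   300    156      1      1      1]]
1 [250  70  90 102 732] [277.93579235  95.39754098]
2 [ 254   78   82   87 1215] [294.32098765 120.50864198]
3 [ 264   88   66   66 3394] [296.30111962 121.17147908]
red low arc ((311.27264404296875, 329.1228942871094), (122.31614685058594, 135.38124084472656), 88.21691131591797) (243, 244, 137, 148)
100 253 342
140 255 341
180 256 340
220 258 339
240 259 338
```

View pics/w3c.png

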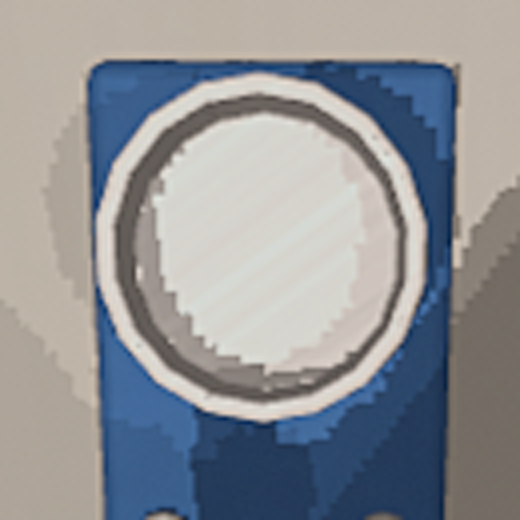

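```bash
python3 - <<'E'
from h import *
d=pickle.load(open('pics/w3.pkl','rb'))
s=ray(d,294.5,121,66);r=ray(d,311.5,330,181);print('stand',s.round(1),'red',r.round(1),'size red px->mm',ray(d,311.5+67.7,330,181)-r, 'stand R',ray(d,335.5,121,66)-s)
L=[np.mean([ray(d,a,y,12),ray(d,b,y,12)],0) for y,a,b in((100,252.5,342.5),(140,254.5,341.5),(180,255.5,340.5),(220,257.5,339.5),(240,258.5,338.5))];L=np.array(L);print(L.round(1))
for y,a,b in((100,252.5,342.5),(240,258.5,338.5)):print(ray(d,a,y,12).round(1),ray(d,b,y,12).round(1))
v=L[-1]-L[0];print('angle',np.degrees(np.arctan2(v[1],v[0])))
v=s-L[0];
delta([0,0,0])
E
```

```text
stand [625.5  95.7  66. ] red [624.6 173.8 181. ] size red px->mm [-25.54868329   3.1188607    0.        ] stand R [-25.43851846   3.06614978   0.        ]
[[623.3  79.8  12. ]
 [626.8 108.8  12. ]
 [630.8 139.7  12. ]
 [634.7 172.7  12. ]
 [637.  190.   12. ]]
[657.1  75.7  12. ] [589.5  83.9  12. ]
[670.6 186.   12. ] [603.4 194.1  12. ]
angle 82.93590345793685
pos [625.3 174.4 182.1] phi -96.78 tilt [-2.3e-03 -8.0e-04 -1.0e+00] F [ 0.4  0.4 -1.6] w 50.5 t 6.55
tool delta mm [246.7 600.  183.7] turn None
```

{"fn": "drive_tool", "kwargs": {
  "plan": [
    [[0.008,-0.001,0.002],0],
    [[0.015,-0.002,0.006],0],
    [[0.02,-0.0025,0.007],0],
    [[0.02,-0.0025,0.007],0],
    [[0.0115,-0.0015,0.006],0],
    [[0.003,-0.0006,0.004],0],
    [[0,0,0],0],
    [[0,0,0],0]
  ]
}}

```text
clock: 7.55
position: [627.1, 97.2, 151.5]
ee_rot: [-0.665, 0.747, -0.0, 0.0]
contact_force: [-0.6, 0.8, -0.3]
gripper_width: 50.7
```

```bash
python3 - <<'E'
from h import *
delta([626.2,96.3,97],-96.9)
for n in('wrist','top','scene'): d=cam(n,n+'4')
a=cv2.imread('pics/scene4.png')[140:260,260:400];b=cv2.imread('pics/top4.png')[150:250,180:330]
f=lambda x:cv2.resize(x,(400,300),interpolation=cv2.INTER_CUBIC)
cv2.imwrite('pics/m4.png',np.vstack([np.hstack([f(cv2.imread('pics/wrist4.png')),f(a)]),np.hstack([f(b),f(b)*0])]))
E
```

```text
pos [627.1  97.2 151.5] phi -96.70 tilt [ 7.e-04  2.e-04 -1.e+00] F [-0.6  0.8 -0.3] w 50.7 t 7.55
tool delta mm [ 1.   0.9 54.5] turn 0.2
```

View pics/m4.png

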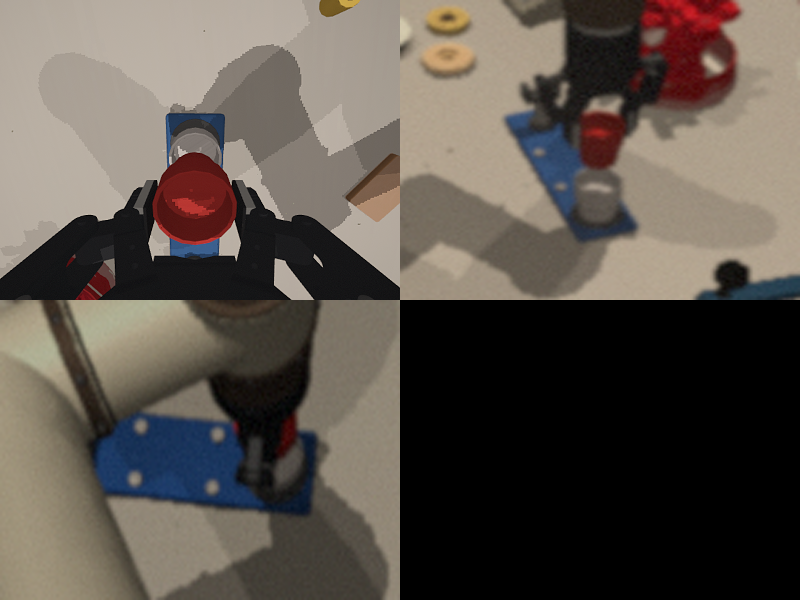

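The scene view shows the held cup over the metal cup, and in the wrist view the two are laterally aligned. I'll lower it in stages and watch the force.

{"fn": "drive_tool", "kwargs": {
  "plan": [
    [[0.001,0.0008,0.008],0.2],
    [[0,0,0.01],0],
    [[0,0,0.01],0],
    [[0,0,0.008],0],
    [[0,0,0],0]
  ]
}}

```text
clock: 8.32
position: [625.4, 95.6, 114.1]
ee_rot: [-0.663, 0.749, 0.0, -0.001]
contact_force: [0.7, 0.2, -0.7]
gripper_width: 50.7
```

```bash
python3 - <<'E'
from h import *
delta([626.2,96.3,97],-96.9)
cam('wrist','w5');b=cam('scene','s5')
a=cv2.imread('pics/s5.png')[140:260,260:400]
f=lambda x:cv2.resize(x,(400,300),interpolation=cv2.INTER_CUBIC)
cv2.imwrite('pics/m5.png',np.hstack([f(cv2.imread('pics/w5.png')),f(a)]))
E
```

```text
pos [625.4  95.6 114.1] phi -96.94 tilt [-2.e-03 -8.e-04 -1.e+00] F [ 0.7  0.2 -0.7] w 50.7 t 8.325
tool delta mm [-0.8 -0.7 17.1] turn -0.04
```

View pics/m5.png

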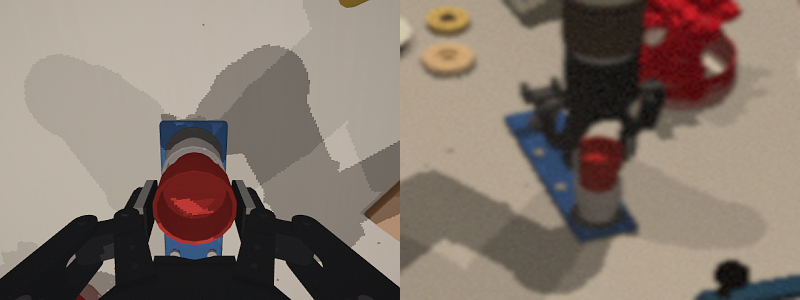

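{"fn": "drive_tool", "kwargs": {
  "plan": [
    [[0,0,0.005],0],
    [[0,0,0.005],0],
    [[0,0,0.003],0],
    [[0,0,0.002],0],
    [[0,0,0],0]
  ]
}}

```text
clock: 9.05
position: [625.9, 95.7, 100.1]
ee_rot: [-0.663, 0.749, 0.0, -0.0]
contact_force: [-0.4, -1.5, -1.3]
gripper_width: 50.9
```

{"fn": "drive_tool", "kwargs": {
  "plan": [
    [[0,0,0.002],0],
    [[0,0,0.001],0],
    [[0,0,0.001],0],
    [[0,0,0],0]
  ]
}}

```text
clock: 9.55
position: [626.0, 95.8, 96.6]
ee_rot: [-0.663, 0.749, -0.0, 0.0]
contact_force: [-0.9, 0.7, 1.2]
gripper_width: 50.9
```

{"fn": "drive_tool", "kwargs": {
  "plan": [
    [[0,0,0.001],0],
    [[0,0,0.001],0],
    [[0,0,0],0]
  ]
}}

```text
clock: 9.93
position: [626.0, 95.8, 96.6]
ee_rot: [-0.663, 0.748, -0.0, 0.0]
contact_force: [-4.1, -0.8, 9.2]
gripper_width: 50.7
```

It stopped at the expected depth (96.6) with 9 N upward, so the cup is seated. Releasing.

{"fn": "drive_tool", "kwargs": {
  "plan": [
    [[0,0,-0.0015],0],
    [[0,0,0],0],
    [[0,0,0],0],
    [[0,0,0],0],
    [[0,0,0],0],
    [[0,0,0],0]
  ],
  "fingers": -1
}}

```text
clock: 10.68
position: [625.9, 95.8, 95.7]
ee_rot: [-0.663, 0.749, 0.0, -0.0]
contact_force: [-0.1, 0.3, 0.1]
gripper_width: 85.4
```

{"fn": "drive_tool", "kwargs": {
  "plan": [
    [[0,0,-0.01],0],
    [[0,0,-0.02],0],
    [[0,0,-0.03],0],
    [[0,0,-0.03],0],
    [[0,0,-0.03],0],
    [[0,0,-0.02],0],
    [[0,0,0],0]
  ]
}}

```text
clock: 11.55
position: [626.8, 96.0, 238.6]
ee_rot: [-0.663, 0.749, -0.001, 0.002]
contact_force: [0.3, -0.6, 0.2]
gripper_width: 85.0
```

```bash
python3 - <<'E'
from h import *
w=cam('wrist','w6');b=cam('scene','s6')
a=cv2.imread('pics/s6.png')[140:260,260:400]
f=lambda x:cv2.resize(x,(400,300),interpolation=cv2.INTER_CUBIC)
cv2.imwrite('pics/m6.png',np.hstack([f(cv2.imread('pics/w6.png')),f(a)]))
h=cv2.cvtColor(w['image'],cv2.COLOR_RGB2HSV)
m=cv2.inRange(h,(0,150,40),(8,255,255))|cv2.inRange(h,(172,150,40),(180,255,255));m[:,:250]=0;m[:,400:]=0;m[:150]=0
q=max(cv2.findContours(m,cv2.RETR_EXTERNAL,cv2.CHAIN_APPROX_NONE)[0],key=cv2.contourArea)
e=cv2.fitEllipse(cv2.convexHull(q));r=ray(w,*e[0],96);print(e,r, ray(w,e[0][0]+e[1][0]/2,e[0][1],96)-r)
delta([451,-150,230],-105.9)
E
```

```text
((312.6092529296875, 226.70449829101562), (67.51805114746094, 69.70921325683594), 4.783808708190918) [625.1131878   95.05900246  96.        ] [-25.42651771   3.07603928   0.        ]
pos [625.5  95.7 235.5] phi -96.95 tilt [-7.e-04  3.e-04 -1.e+00] F [ 0.3 -0.1 -0.7] w 85.4 t 11.65
tool delta mm [265.1 143.4   5.5] turn 8.95
```

View pics/m6.png

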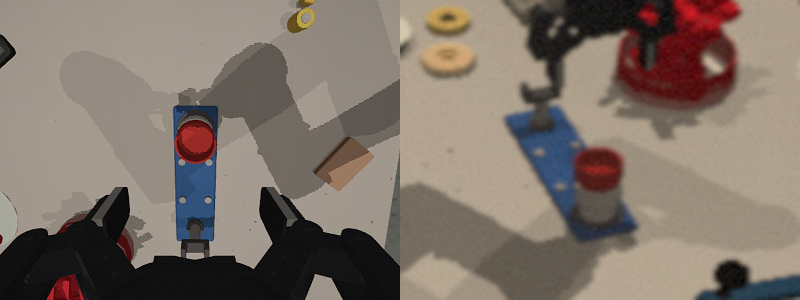

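The red cup sits upright in the metal cup: wrist rim centre (313,227), and its size fits z = 96. Before moving over to the clamp I'll locate the sealer knob.

```bash
python3 - <<'E'
from h import *
T=pickle.load(open('pics/top0.pkl','rb'));S=pickle.load(open('pics/scene0.pkl','rb'))
print('knob',tri([(T,448,200),(S,376,249)]),'body corner',ray(T,411,244,60),ray(T,447,238,60))
delta([435.7,-150,230],-105.87)
p=np.array([625,96]);q=np.array([436,-150])
E
```

```text
knob [ 571.38736742 -239.37891614  238.49047739] body corner [ 516.90209468 -199.44169482   60.        ] [ 528.91550252 -283.09431152   60.        ]
pos [625.5  95.7 235.5] phi -96.95 tilt [-7.e-04  3.e-04 -1.e+00] F [ 0.3 -0.1 -0.7] w 85.4 t 11.65
tool delta mm [266.9 158.6   5.5] turn 8.92
```

{"fn": "drive_tool", "kwargs": {
  "plan": [
    [[0.012,0.007,0],0],
    [[0.025,0.015,0],0],
    [[0.034,0.02,0],0],
    [[0.034,0.02,0],0],
    [[0.034,0.02,0],0],
    [[0.034,0.02,0],0],
    [[0.034,0.02,0],0],
    [[0.034,0.02,0],0],
    [[0.02,0.012,0],0],
    [[0.006,0.0045,0.005],5],
    [[0,0,0],3.9],
    [[0,0,0],0]
  ]
}}

```text
clock: 13.15
position: [435.2, -150.5, 230.1]
ee_rot: [-0.603, 0.798, 0.001, -0.001]
contact_force: [0.3, 0.7, -0.3]
gripper_width: 85.3
```

```bash
python3 - <<'E'
from h import *
delta([435.7,-150,230],-105.87)
cam('wrist','w7')
E
```

```text
pos [ 435.2 -150.5  230.1] phi -105.83 tilt [-0.0017  0.     -1.    ] F [ 0.3  0.7 -0.3] w 85.3 t 13.15
tool delta mm [-0.7 -0.3  0.1] turn 0.04
```

View pics/w7.png

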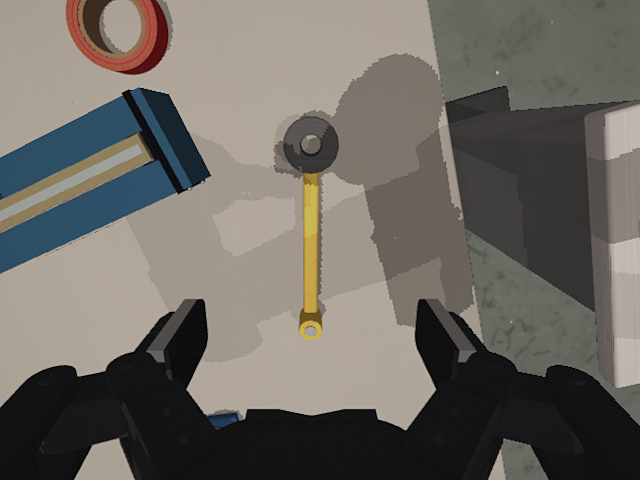

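The bar runs vertically in the image: ring bore at about (311,144), tail boss at about (311,330).

```bash
python3 - <<'E'
from h import *
d=pickle.load(open('pics/w7.pkl','rb'));h=cv2.cvtColor(d['image'],cv2.COLOR_RGB2HSV);g=h[:,:,2]
y=cv2.inRange(h,(18,120,80),(35,255,255));y[:150]=0;y[350:]=0;y[:,:280]=0;y[:,340:]=0
print('yellow bbox',cv2.boundingRect(y))
for v in(190,220,250,280,305):
    xs=np.where(y[v])[0];print(v,xs.min(),xs.max())
t=y.copy();t[:318]=0;print('boss',cv2.boundingRect(t))
print(g[144,275:350]);print(g[105:185,311])
ring=ray(d,311.5,143.5,36);tail=ray(d,310.5,329.5,34);v=tail-ring
print(ring,tail,np.hypot(*v[:2]),np.degrees(np.arctan2(v[1],v[0])))
E
```

```text
yellow bbox (299, 172, 23, 168)
190 303 317
220 304 317
250 304 317
280 304 317
305 304 316
boss (299, 318, 23, 22)
[149 155 125 100 104 106 107 108  71  40  51  53  74  82  81  83  61  68
  86  88  87  87  88  88  75  37 111 133 127 126 126 126 129 114 103 104
 106 105 105 107 106 106 106 107 113  82  39  49  57  57  54  55  57  56
  55  57  56  56  54  55  56  54  48  67 117 130 127 126 125 126 125 126
 126 125 126]
[175 175 175 176 179 166 116 121 125 127 122  93  66  84  89  89  90  89
  87  89  92  89  87  88  86  88  90  88  73  89 149 166 166 155  98 104
 106 105 106 106 106 105 106 105 106 106 106 112 102  23  33  40  55  56
  57  59  59  59  57  56  57  57  57  55  55  56  51  50  98 163 167 163
 162 163 163 163 164 162 151 162]
[ 416.79788207 -208.39317175   36.        ] [467.11720597 -34.83713167  34.        ] 180.7034404954431 73.83147326243342
```

```bash
python3 - <<'E'
from h import *
d=pickle.load(open('pics/w7.pkl','rb'));print(ray(d,310.5,230,32),ray(d,310.3,280,32))
delta([434.3,-149.7,29],-106.1)
E
```

```text
[ 438.85431152 -134.05527289   32.        ] [452.77866531 -85.87596188  32.        ]
pos [ 435.5 -150.4  230.3] phi -105.79 tilt [-0.0013  0.     -1.    ] F [ 0.3 -0.  -0.3] w 84.8 t 13.2
tool delta mm [ -0.4   1.1 201.3] turn 0.31
```

{"fn": "drive_tool", "kwargs": {
  "plan": [
    [[0,0.001,0.015],0.3],
    [[0,0,0.03],0],
    [[0,0,0.035],0],
    [[0,0,0.035],0],
    [[0,0,0.035],0],
    [[0,0,0.025],0],
    [[0,0,0.015],0],
    [[0,0,0.008],0],
    [[0,0,0.002],0],
    [[0,0,0],0]
  ]
}}

```text
clock: 14.45
position: [435.7, -149.9, 31.2]
ee_rot: [-0.601, 0.799, -0.0, 0.0]
contact_force: [0.2, -0.3, 0.2]
gripper_width: 85.3
```

```bash
python3 - <<'E'
from h import *
delta([434.3,-149.7,29],-106.1)
cam('wrist','w8')
E
```

```text
pos [ 435.7 -149.9   31.2] phi -106.11 tilt [ 9.e-04 -1.e-04 -1.e+00] F [ 0.2 -0.3  0.2] w 85.3 t 14.45
tool delta mm [0.2 1.4 2.2] turn -0.01
```

View pics/w8.png

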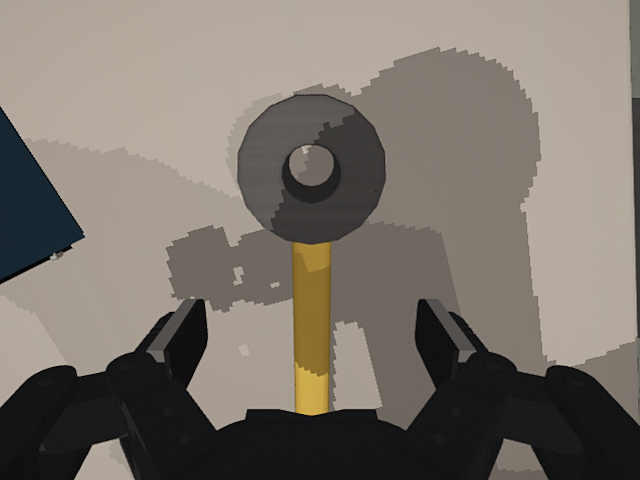

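```bash
python3 - <<'E'
from h import *
d=pickle.load(open('pics/w8.pkl','rb'));r=ray(d,311.5,168.5,36);print(r,r[:2]-[435.7,-149.9],np.hypot(*(r[:2]-[435.7,-149.9])))
print(ray(d,386,168.5,36)-r)
E
```

```text
[ 417.34854175 -208.62313061   36.        ] [-18.35145825 -58.72313061] 61.523833496476925
[-22.5579552    6.53463592   0.        ]
```

{"fn": "drive_tool", "kwargs": {
  "plan": [
    [[-0.0005,0.0003,0.002],0],
    [[0,0,0],0],
    [[0,0,0],0],
    [[0,0,0],0],
    [[0,0,0],0],
    [[0,0,0],0],
    [[0,0,0],0],
    [[0,0,0],0],
    [[0,0,0],0],
    [[0,0,0],0]
  ],
  "fingers": 1
}}

```text
clock: 15.75
position: [435.6, -149.3, 29.0]
ee_rot: [-0.601, 0.799, -0.0, 0.0]
contact_force: [-0.0, 0.4, 4.9]
gripper_width: 13.1
```

{"fn": "drive_tool", "kwargs": {
  "plan": [
    [[0,0,-0.005],0],
    [[0,0,-0.01],0],
    [[0,0,-0.015],0],
    [[0,0,-0.02],0],
    [[0,0,-0.01],0],
    [[0,0,0],0],
    [[0,0,0],0]
  ]
}}

```text
clock: 16.62
position: [434.5, -149.2, 88.2]
ee_rot: [-0.601, 0.799, 0.001, -0.001]
contact_force: [0.4, -0.6, -4.1]
gripper_width: 13.2
```

```bash
python3 - <<'E'
from h import *
delta([434.3,-149.7,29],-106.1)
from bench import arm;print(arm.read_state()['wrist_torque'])
cam('wrist','w9');cam('scene','s9')
a=cv2.imread('pics/s9.png')[230:350,240:380]
f=lambda x:cv2.resize(x,(400,300),interpolation=cv2.INTER_CUBIC)
cv2.imwrite('pics/m9.png',np.hstack([f(cv2.imread('pics/w9.png')),f(a)]))
E
```

```text
pos [ 434.5 -149.2   88.2] phi -106.16 tilt [-1.5e-03  2.0e-04 -1.0e+00] F [ 0.4 -0.6 -4.1] w 13.2 t 16.625
tool delta mm [ 0.5  0.  59.2] turn -0.06
[-0.02951343  0.02124883 -0.01956402]
```

View pics/m9.png

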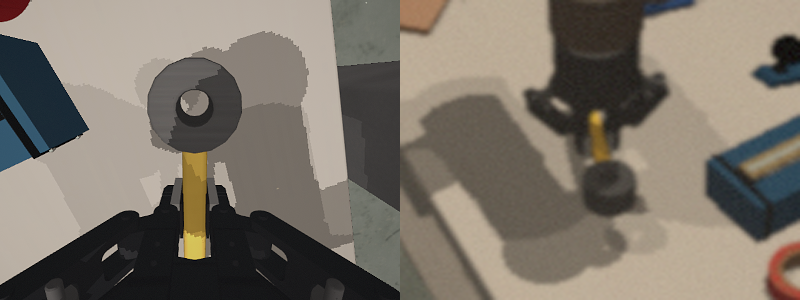

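{"fn": "drive_tool", "kwargs": {
  "plan": [
    [[0,0,-0.01],0],
    [[0,0,-0.02],-2],
    [[0,0,-0.025],-3],
    [[0,0,-0.025],-3],
    [[0,0,-0.02],-1.25],
    [[0,0,-0.012],0],
    [[0,0,0],0]
  ]
}}

```text
clock: 17.6
position: [435.5, -149.3, 201.5]
ee_rot: [-0.663, 0.748, -0.001, 0.001]
contact_force: [0.3, -0.0, -3.8]
gripper_width: 13.0
```

```bash
python3 - <<'E'
from h import *
delta([632.8,155.9,200],-96.9)
E
```

```text
pos [ 435.5 -149.3  201.5] phi -96.91 tilt [ 1.7e-03  1.0e-04 -1.0e+00] F [ 0.3 -0.  -3.8] w 13.0 t 17.6
tool delta mm [-326.7 -159.1    1.8] turn -0.01
```

{"fn": "drive_tool", "kwargs": {
  "plan": [
    [[-0.01,-0.005,0],0],
    [[-0.02,-0.01,0],0],
    [[-0.03,-0.015,0],0],
    [[-0.034,-0.0165,0],0],
    [[-0.036,-0.0175,0],0],
    [[-0.036,-0.0175,0],0],
    [[-0.036,-0.0175,0],0],
    [[-0.034,-0.0165,0],0],
    [[-0.034,-0.0165,0],0],
    [[-0.03,-0.0145,0],0],
    [[-0.018,-0.009,0],0],
    [[-0.0085,-0.0035,0],0]
  ]
}}

```text
clock: 19.1
position: [632.2, 157.3, 198.6]
ee_rot: [-0.664, 0.748, 0.001, -0.002]
contact_force: [-0.2, 0.0, -4.1]
gripper_width: 13.4
```

{"fn": "drive_tool", "kwargs": {
  "plan": [
    [[0,0,0],0],
    [[0,0,0],0]
  ]
}}

```text
clock: 19.35
position: [631.7, 155.2, 200.5]
ee_rot: [-0.663, 0.748, 0.0, -0.001]
contact_force: [-0.7, 0.1, -3.4]
gripper_width: 13.2
```

```bash
python3 - <<'E'
from h import *
delta([632.8,155.9,155],-96.9)
cam('wrist','w10')
E
```

```text
pos [631.7 155.2 200.5] phi -96.92 tilt [-1.1e-03 -5.0e-04 -1.0e+00] F [-0.7  0.1 -3.4] w 13.2 t 19.35
tool delta mm [-0.9 -1.1 45.5] turn -0.02
```

View pics/w10.png

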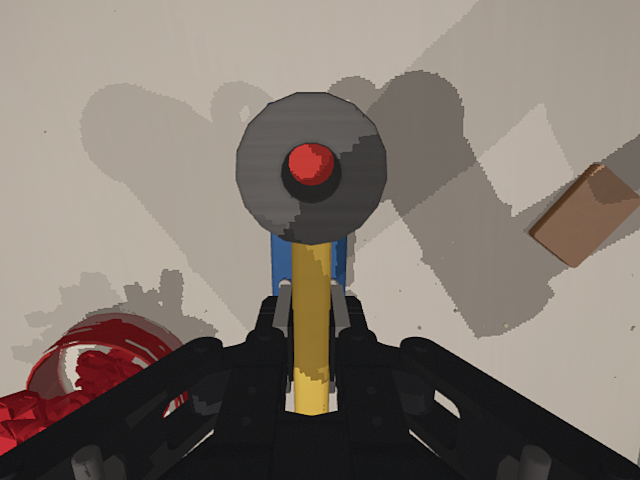

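The ring sits over the red cup, with red visible through the bore at (311,165). Next I lower it to the holding height.

{"fn": "drive_tool", "kwargs": {
  "plan": [
    [[-0.0005,-0.0005,0.005],0],
    [[0,0,0.01],0],
    [[0,0,0.012],0],
    [[0,0,0.01],0],
    [[0,0,0.006],0],
    [[0,0,0.002],0],
    [[0,0,0],0],
    [[0,0,0],0]
  ]
}}

```text
clock: 20.4
position: [633.1, 156.3, 156.3]
ee_rot: [-0.663, 0.748, -0.0, 0.0]
contact_force: [0.5, -0.1, -3.4]
gripper_width: 13.1
```

```bash
python3 - <<'E'
from h import *
delta([632.8,155.9,155],-96.9)
w=cam('wrist','w11');s=cam('scene','s11');cam('top','t11')
f=lambda x:cv2.resize(x,(400,300),interpolation=cv2.INTER_CUBIC)
cv2.imwrite('pics/m11.png',np.hstack([f(cv2.imread('pics/w11.png')),f(cv2.imread('pics/s11.png')[140:260,260:420])]))
cv2.imwrite('pics/s11c.png',cv2.resize(cv2.imread('pics/s11.png')[140:240,280:400],None,fx=6,fy=6,interpolation=cv2.INTER_CUBIC))
r=ray(w,311.5,168.5,162);print('ring',r)
print('predicted in scene: ring top/bottom centre, rim centre, fork, tail bottom',[proj(s,p).round(1) for p in((625.5,95.3,162),(625.5,95.3,126),(625.5,95.3,96),(647.1,274,81),(647.1,274,126))])
E
```

```text
pos [633.1 156.3 156.3] phi -96.88 tilt [ 9.e-04  4.e-04 -1.e+00] F [ 0.5 -0.1 -3.4] w 13.1 t 20.4
tool delta mm [0.5 0.2 1.3] turn 0.02
ring [624.5147268   95.44538125 162.        ]
predicted in scene: ring top/bottom centre, rim centre, fork, tail bottom [array([329.6, 187.4]), array([329.3, 196.8]), array([329.1, 204.5]), array([308.7, 173.3]), array([308.6, 162. ])]
```

View pics/m11.png

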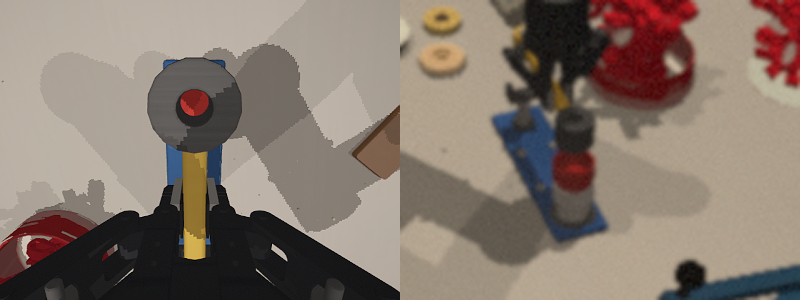

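View pics/s11c.png

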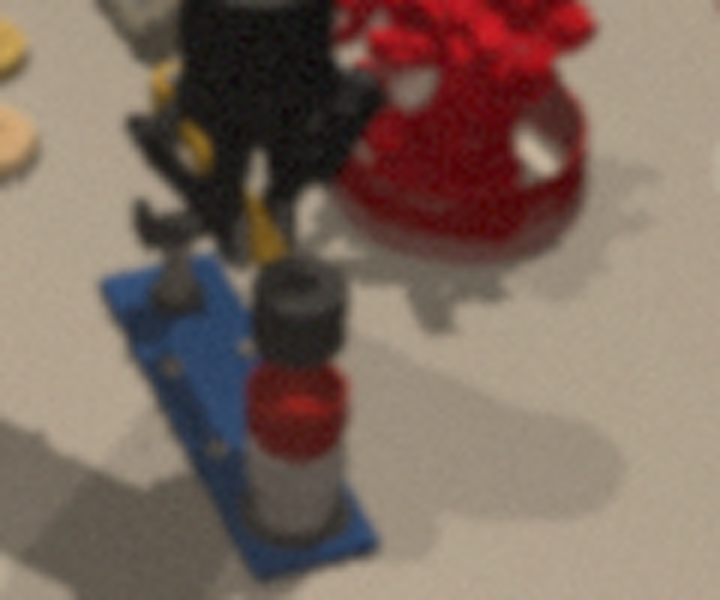

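```bash
python3 - <<'E'
from h import *
w=pickle.load(open('pics/w6.pkl','rb'));print('fork predicted px in w6',proj(w,(647.1,274,81)))
c=w['image'][330:430,250:370,::-1];cv2.imwrite('pics/w6c.png',cv2.resize(c,None,fx=5,fy=5))
# tail now in scene
s=pickle.load(open('pics/s11.pkl','rb'));print('tail top pred',proj(s,(647.1,274,161)))
E
```

```text
fork predicted px in w6 [312.24702237 405.62810343]
tail top pred [308.59723134 152.90776097]
```

View pics/w6c.png

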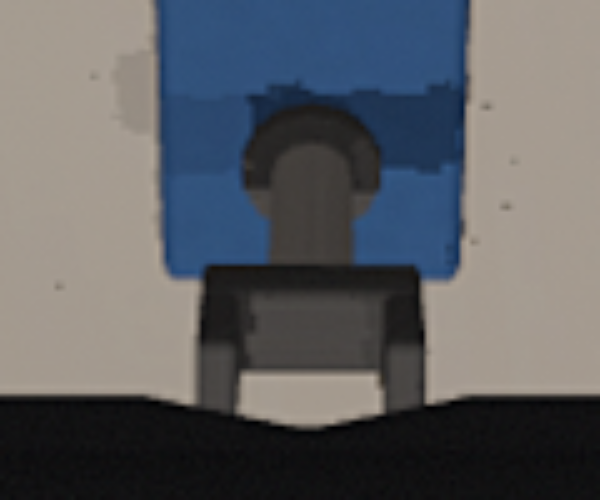

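{"fn": "drive_tool", "kwargs": {
  "plan": [
    [[0,0,0.001],0],
    [[0,0,0],0],
    [[0,0,0],0],
    [[0,0,0],0]
  ]
}}

```text
clock: 21.05
position: [632.8, 156.2, 154.8]
ee_rot: [-0.663, 0.748, -0.0, 0.0]
contact_force: [0.1, 0.6, -3.3]
gripper_width: 13.1
```

```bash
python3 - <<'E'
from h import *
delta([632.8,155.9,155],-96.9)
from bench import arm
print(arm.read_state()['joint_vel'].round(3))
print(arm.job_done())
E
```

```text
pos [632.8 156.2 154.8] phi -96.89 tilt [ 0.  0. -1.] F [ 0.1  0.6 -3.3] w 13.1 t 21.05
tool delta mm [ 0.3 -0.  -0.2] turn 0.01
[ 0.     0.001  0.001  0.003 -0.002  0.002]
the job is handed in; nothing more can be done
None
```

The job is handed in at about 21 s on the robot's clock, with the arm still holding the clamp over the stand.

- **Red cup:** it is nested upright in the stand's metal cup and released. It stopped at the expected full depth with about 9 N of push. Afterwards its rim size in the wrist view fitted the nested height of 96 mm.
- **Clamp arm:** it is gripped at its balance point (opening 13 mm, wrist moment close to zero) and held level. The ring's underside is about 126 mm up, roughly 30 mm above the red rim. It is within about 1 mm of the cup axis by the wrist camera.
- **Tail:** it is in line with the fork gap and about 45 mm above the prong tips.
- **Contact:** nothing else touches the clamp. The only steady force at the end was its weight, about 3.5 N.
- **Bystanders:** I never touched the biscuit ring, biscuit pack or tape roll. I did not measure their positions again at the end.

**Disagreements:** the first top and scene views put the stand cup up to 6 mm apart. I used the wrist view, which agreed with the plate's geometry. A rough scene estimate of the fork was also about 6 mm off along the stand, so I used the given 180 mm spacing. The wrist view confirmed the fork's sideways position only.

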